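# Point out two suspect parts on a circuit board to the inspection camera

## Task

Show the overhead inspection camera two suspect parts on the circuit board: point straight down at the tallest of the three capacitors on the board, fingertips about 2 cm above its middle, and stay there for two seconds; press the bigger button on the control box fully down to take the picture, and let go; then point in the same way at the ring-shaped coil for two seconds and finish with the tool still pointing at it. Never touch the board or the parts on it, do not dip down over the other capacitors or the transformer, leave the small button alone, and do not shift or pick up anything lying on the bench.

Things in the scene. Friction and masses are not known exactly. Their poses are not given: they have to be found in the camera images.
- board: fixed white metal tray, 190 x 250 mm (x, y), walls 30 mm high, holding a green circuit board, upper face 24 mm above the bench. Origin: centre of underside, z up. Three black capacitors at its x = +50 mm, y = -75, 0, 75 mm, any order; coil and transformer at x = -45 mm, y = -65 and 65 mm, either way round. Never touch it. Closed fingers clear all neighbours; wide open ones may hit them
- cap_tall_top (a point): centre of the top face of the tallest capacitor on the board (black can with aluminium top, 30 mm diameter, 60 mm high, standing on the board, so its top is 84 mm above the bench). First thing to point at: the tool point (TCP, 19 mm behind the fingertips) within 15 mm sideways of this point and 21 to 62 mm above it
- cap_wide_top (a point): centre of the top face of the widest capacitor (black, aluminium top, 40 mm diameter, only 30 mm high). Not to be pointed at
- cap_small_top (a point): centre of the top face of the smallest capacitor (black, aluminium top, 22 mm diameter, 22 mm high). Not to be pointed at
- coil_top (a point): centre of the ring-shaped coil lying flat on the board (copper turns side by side round a ring, 42 mm outer diameter, 16 mm high), at the height of its upper face, 40 mm above the bench. Second thing to point at, with the same tolerances as the tallest capacitor
- transformer_top (a point): centre of the top face of the transformer, a rectangular block of dark iron with a grey winding, 46 x 50 mm, 35 mm high. Not to be pointed at
- cap_tall: the tallest capacitor, fixed on the board; origin at the centre of its underside, on the board
- cap_wide: the widest capacitor, fixed on the board; origin at the centre of its underside
- cap_small: the smallest capacitor, fixed on the board; origin at the centre of its underside
- coil: the ring coil, fixed on the board; origin at the centre of its underside
- transformer: the transformer, fixed on the board; origin at the centre of its underside
- panel: control box, 90 x 130 mm, 34 mm high, grey with a dark face, fixed to the bench to the left of the board; origin at the centre of its underside. Two round grey push buttons in black housings stand on it 64 mm apart along its y axis, either way round
- rec_top (a point): centre of the top face of the bigger button (36 mm diameter, 57 mm above the bench when up), the one to press, straight down with the closed fingertips
- rec (a joint): travel of the bigger button in m: 0 up, 0.006 fully down (about 4 N, spring return); counts as pressed beyond 0.004; its stop is rigid, so press slowly with a force stop of 5 to 6 N
- erase_top (a point): centre of the top face of the small button (18 mm diameter), to be left alone
- erase (a joint): travel of the small button in m, 0 up, 0.006 down
- spare_cap: loose spare capacitor standing on the bench itself in front of the board, black, 30 mm diameter, 60 mm high; not the one meant; origin at the centre of its underside
- driver: loose screwdriver, red handle, 190 mm long, lying on the bench in front of the board
- spool: loose spool of solder, bare metal, 52 mm diameter, 42 mm high, standing on the bench in front of and left of the board
- pliers: loose needle-nose pliers, 190 mm long, 15 mm high, black handles, lying to the right of the board
- meter: loose yellow hand multimeter, 90 x 180 mm, 42 mm high, lying behind the board
- loupe: loose black pocket magnifier, 50 x 65 x 12 mm, lying behind the control box
- pot_knob: loose black control knob, 28 mm diameter, 16 mm high, lying behind, between board and control box
- dish: loose steel dish, 80 mm diameter, 25 mm high, right of and behind the board

How it is judged:
On the way, in this order (a step that is already met when the one before it is completed fails the run):
1. point at the tallest capacitor on the board and dwell there (horizontal distance between the grasp point and cap_tall_top below 0.015 m and z of the grasp point in the frame of cap_tall_top between 0.021 and 0.062 m), for 1.5 s.
2. press the bigger button fully down (value of joint rec above 0.004 m), for 0.05 s.
3. let the bigger button come up again (value of joint rec below 0.0015 m), for 0.1 s.
4. point at the ring coil and dwell there (horizontal distance between the grasp point and coil_top below 0.015 m and z of the grasp point in the frame of coil_top between 0.021 and 0.062 m), for 1.5 s.
At the end, for the whole second after the job is handed in: the tool point (TCP) is still over the ring coil, within 15 mm sideways of its centre and 21 to 62 mm above its upper face (fingertips about 2 to 43 mm clear), both buttons are up (under 1.5 mm), and every loose thing is at rest within 15 mm of where it started (all of step 4 and value of joint each of rec, erase below 0.0015 m and distance of each of spare_cap, driver, spool, pliers, meter, loupe, pot_knob, dish from where it was at the start of the episode below 0.015 m and linear speed of each of spare_cap, driver, spool, pliers, meter, loupe, pot_knob, dish below 0.02 m/s); the robot touches nothing.
It fails at once if the robot touches the board or a part on it (contact force between any of the arm, the fingers and board above 0.3 N or contact force between any of the arm, the fingers and cap_tall above 0.3 N or contact force between any of the arm, the fingers and cap_wide above 0.3 N or contact force between any of the arm, the fingers and cap_small above 0.3 N or contact force between any of the arm, the fingers and coil above 0.3 N or contact force between any of the arm, the fingers and transformer above 0.3 N).
It fails at once if the small button is pressed (value of joint erase above 0.002 m).
It fails at once if the tool dips over a wrong part (TCP within 12 mm sideways of its middle and less than 45 mm above its top) ((horizontal distance between the grasp point and cap_wide_top below 0.012 m and z of the grasp point in the frame of cap_wide_top between 0 and 0.045 m) or (horizontal distance between the grasp point and cap_small_top below 0.012 m and z of the grasp point in the frame of cap_small_top between 0 and 0.045 m) or (horizontal distance between the grasp point and transformer_top below 0.012 m and z of the grasp point in the frame of transformer_top between 0 and 0.045 m)).
It fails at once if a loose thing is shifted more than 15 mm or lifted (distance of any of spare_cap, driver, spool, pliers, meter, loupe, pot_knob, dish from where it was at the start of the episode above 0.015 m).
It also fails if it takes over 58 s, if anything falls off the work surface, if the arm or the gripper's body presses on something with over 40 N, if the wrist force passes 120 N, or if a joint passes its speed limit or range.

## Robot

A 6-joint arm with a two-finger parallel gripper is mounted at the origin on the work surface. World frame = base frame: x ahead of the robot, y to its left, z up, the work surface at z = 0. Lengths are in m, angles in rad, forces in N, time in s.
With the tool pointing down it reaches from about 0.325 to 1 m from the base axis. Payload 5.1 kg.
Tool frame: the origin (TCP) lies between the finger pads, 19 mm behind the fingertips; this is the grasp point; z points along the fingers, y is the line along which they close (so a half turn about z gives the same grasp; the last joint's range is limited). The gripper opens to 85 mm and grips with 20 to 120 N. Pads are 22 mm wide; open, the fingers measure 114 mm over their backs; the gripper's body (76 mm by 85 mm) begins 54 mm behind the grasp point. The pads swing forward as they close: fully open they stand 13 mm farther back than shut.
Start: joints at [-1.262, 0.124, 1.65, -0, 1.367, -0.083], TCP at [0.248, -0.601, 0.25] pointing down, gripper open.
Joint ranges: [-2.61, 2.61], [-1.02, 2.33], [0.03, 2.71], [-1.35, 4.49], [0.32, 2.68], [-2.91, 2.91]. Speed limits (rad/s): [2.57, 2.57, 3.14, 3.14, 3.14, 3.14].

## Interface

Orientations are given as a rotation vector (axis times angle).
In Python, from bench import bot, vision, nets gives the robot as it stands.
- The arm moves only by the tool carry_out, never from a script. Its argument "targets" is a list that holds one entry, the list of rows, each a list of 7 numbers: the shift along the tool's x, y, z normalised to -1 to 1, where 1 is 0.04 m, then the turn, a rotation vector about the tool's x, y, z normalised to -1 to 1, where 1 is 0.08 rad, then the opening, from 0 (shut) to 1 (fully open). A call has 1 to 12 rows; each row shifts and turns the commanded pose from where the row before left it, along the tool's axes as they then stand; what a row does not reach is not made up. A row lasts 1/8 s, in which the tool goes at most 62.5 mm and 10.7 degrees, less where a joint would pass 70% of its speed; a pose out of reach is approached as far as the arm can. A call with a number of a shift or a turn outside -1 to 1 is refused whole. A call with a gripper value outside its range is refused whole. The fingers move at their own pace and stop on an object; "squeeze" is the grip in N (left out, the last holds). Time passes only in rows, so rows that do not move let the fingers close. It gives the time, the measured TCP pose, the force, the opening and the grip force at its end, in the units of the state.
- bot.read_state(): the state, without advancing time (a new reading comes with each control period).
- vision.grab_frame(name): name is "scene" or "top" or "wrist"; returns a dict with "frame" (420x560x3 uint8, blue, green, red), "range_z" (420x560 float32, m along the optical axis (not along the pixel's ray), 0 where there is no reading), "mtx" (3x3 intrinsics, pixels), "xyz" and "orientation" of the camera in the world. Camera axes: x right, y down, z forward; pixel columns grow to the right and rows downward; lengths in m; the calibration is good to about 2 mm. A picture is of the moment at which its call begins.
- bot.job_done(): hands the job in; it is judged then, once.
Trained networks look in a picture, given as the dict that the camera call returned (one of the last four; its "shot" number tells which), for a name from the list of things; names that differ only in an ending like _2 or _b are one class to them, and where a whole thing is asked for, a point or a joint stands for the part that bears it (a point fixed in the world has none). Each returns a list of dicts, best first, with "conf" (0 to 1); they miss things now and then, are a little off and sometimes report something else, mostly with a low value. They report only what shows in the picture. A call takes as long as a camera call.
- nets.recognise(picture, target): "xyz" ([x, y, z] in m, in the coordinates of the camera as it stood for that picture, good to about 4 mm: the middle of the surface that is visible of it).
- nets.silhouettes(picture, target): "mask" (420x560 bool, what is visible of it).
- nets.mark_of(picture, target): "xyz" ([x, y, z] in m, in the coordinates of the camera as it stood for that picture, good to about 4 mm: a listed point, or the origin of a listed thing).
The state is a dict: "time": time; "qpos": joint angles; "dq": joint speeds; "effort": joint torques, N m; "tcp_pos": TCP position; "eef_rot": TCP orientation; "contact_force": force on the tool from outside, world axes, zero at the start; "ft_torque": the same for the moment, N m; "finger_gap": opening from 0.0 (shut) to 1.0 (fully open); "grip_force": force on a finger pad.
Only numpy, scipy, OpenCV 4.12 (cv2) and the standard library are available. Lean on these libraries where they do the work, as an engineer would, in place of code of your own. Each camera call takes 0.05 s, during which the arm holds its last target. There are 200 camera calls.

## Working session

There is one attempt and no reset: what is moved stays moved. The work goes in short steps, Python scripts to look and compute and a tool call to move; the robot and the scene stay as the last step left them, time stands still between calls to the robot, and variables do not carry over. Pictures are saved under pics/ and viewed, at most 10 in all, crops included, and the job is handed in when it is done.

Besides the shell and the picture viewer there is one more tool, called by a JSON object that holds its "op" and its "data". carry_out: Moves the arm, as the interface text tells. Scaled input: -1 to 1 covers 0.04 m each way for a shift and 0.08 rad each way for a turn. Its arguments: {"type":"object","properties":{"targets":{"type":"array","items":{"type":"array","items":{"type":"array","items":{"type":"number"}}}},"squeeze":{"type":"number"}},"required":["targets"]}

```bash
mkdir -p pics; cat > h.py <<'E'
import numpy as np, cv2
from scipy.spatial.transform import Rotation as R
from bench import bot, vision, nets
def rot(o):
    o=np.array(o,float)
    if o.shape==(3,3): return o
    return R.from_rotvec(o).as_matrix() if o.size==3 else R.from_quat(o).as_matrix()
def w(p,x): return rot(p["orientation"])@np.array(x)+np.array(p["xyz"])
E
python3 - <<'E'
from h import *
s=bot.read_state(); print({k:np.round(s[k],3) for k in s})
for c in("top","scene"):
    p=vision.grab_frame(c); cv2.imwrite(f"pics/{c}1.png",p["frame"]); print(c,p["xyz"],p["orientation"])
    for n in "cap_tall_top cap_wide_top cap_small_top coil_top transformer_top rec_top erase_top board panel spool spare_cap".split():
        print(n,[(np.round(w(p,d["xyz"]),3).tolist(),round(d["conf"],2)) for d in nets.mark_of(p,n)[:2]])
E
```

```text
{'time': np.float64(0.0), 'qpos': array([-1.262,  0.125,  1.652, -0.   ,  1.368, -0.083]), 'dq': array([-0.   , -0.001,  0.   ,  0.001,  0.   ,  0.002]), 'effort': array([-1.0000e-03, -4.2361e+01, -3.6546e+01, -0.0000e+00,  7.0000e-03,
       -0.0000e+00]), 'tcp_pos': array([ 0.248, -0.6  ,  0.249]), 'eef_rot': array([-3.079, -0.611,  0.   ]), 'contact_force': array([-0.243, -0.294, -0.449]), 'ft_torque': array([-0.006,  0.003,  0.056]), 'grip_force': np.float64(0.0), 'finger_gap': np.float64(0.999)}
top [ 0.45274981 -0.02526667  0.9900297 ] [-2.13070662  2.1772286  -0.17246039]
cap_tall_top [([0.612, -0.17, 0.088], 0.72)]
cap_wide_top [([0.63, -0.098, 0.051], 0.71), ([0.714, -0.393, -0.0], 0.22)]
cap_small_top [([0.643, -0.02, 0.046], 0.4)]
coil_top [([0.524, -0.137, 0.042], 0.57)]
transformer_top [([0.549, -0.012, 0.055], 0.76), ([0.525, -0.138, 0.02], 0.64)]
rec_top [([0.541, 0.26, 0.055], 0.45)]
erase_top [([0.536, 0.32, 0.057], 0.44)]
board [([0.578, -0.081, -0.003], 0.64)]
panel [([0.537, 0.292, -0.001], 0.77), ([0.38, 0.169, -0.001], 0.47)]
spool [([0.379, 0.17, -0.001], 0.98)]
spare_cap [([0.382, -0.198, 0.0], 0.58), ([0.551, -0.011, 0.058], 0.27)]
scene [ 0.91709451 -0.64347737  0.82040079] [-2.30128815 -0.59296543  0.24877152]
cap_tall_top [([0.616, -0.168, 0.081], 0.51)]
cap_wide_top [([0.632, -0.094, 0.051], 0.62)]
cap_small_top [([0.646, -0.023, 0.054], 0.62)]
coil_top [([0.528, -0.14, 0.042], 0.6)]
transformer_top [([0.583, -0.084, 0.002], 0.67), ([0.549, -0.014, 0.061], 0.64)]
rec_top [([0.538, 0.26, 0.058], 0.5)]
erase_top [([0.583, -0.087, 0.003], 0.73), ([0.536, 0.322, 0.065], 0.61)]
board [([0.585, -0.085, 0.003], 0.76), ([0.395, -0.028, 0.001], 0.32)]
panel [([0.54, 0.292, 0.003], 0.73)]
spool [([0.382, 0.171, 0.005], 0.59)]
spare_cap [([0.38, -0.198, 0.004], 0.55)]
```

View pics/top1.png

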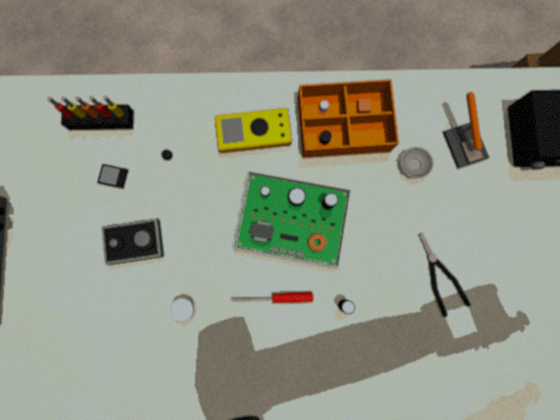

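View pics/scene1.png

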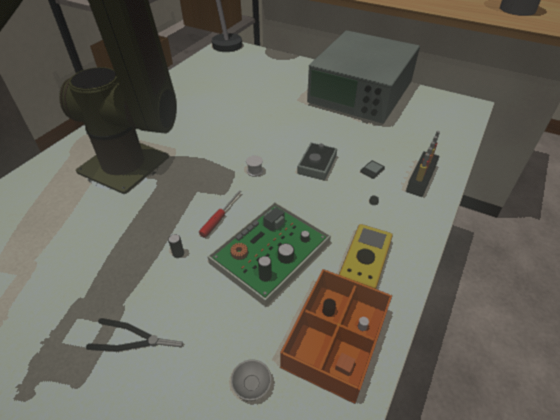

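```bash
python3 - <<'E'
from h import *
p=vision.grab_frame("top"); K=np.array(p["mtx"]); z=p["range_z"]
for n in "cap_tall cap_wide cap_small coil transformer rec_top erase_top".split():
    for d in nets.silhouettes(p,n)[:1]:
        v,u=np.nonzero(d["mask"]&(z>0)); Z=z[v,u]
        P=(rot(p["orientation"])@np.array([(u-K[0,2])/K[0,0]*Z,(v-K[1,2])/K[1,1]*Z,Z])).T+p["xyz"]
        t=np.percentile(P[:,2],90); Q=P[abs(P[:,2]-t)<.006]
        print(n,round(d["conf"],2),len(Q),"top z",round(t,3),"mid",np.round((Q.min(0)+Q.max(0))/2,3),"ext",np.round(np.ptp(Q,axis=0),3),"px",round(u.mean()),round(v.mean()))
E
```

```text
cap_tall 0.76 138 top z 0.085 mid [ 0.613 -0.167  0.083] ext [0.027 0.029 0.007] px 329 201
cap_wide 0.48 222 top z 0.055 mid [ 0.63  -0.095  0.053] ext [0.038 0.037 0.008] px 296 197
cap_small 0.48 59 top z 0.046 mid [ 0.644 -0.021  0.046] ext [0.018 0.019 0.01 ] px 265 191
coil 0.81 186 top z 0.041 mid [ 0.524 -0.14   0.04 ] ext [0.037 0.04  0.008] px 317 242
transformer 0.8 329 top z 0.06 mid [ 0.55  -0.012  0.058] ext [0.046 0.052 0.008] px 261 232
rec_top 0.73 199 top z 0.058 mid [0.539 0.258 0.057] ext [0.034 0.036 0.009] px 142 238
erase_top 0.57 45 top z 0.057 mid [0.531 0.32  0.056] ext [0.016 0.015 0.008] px 114 243
```

The top view shows the tall capacitor at about (330,201), the coil at (317,242) and the big button at (142,238). These agree with the networks. I'll shut the fingers and travel at a height of 0.25 m.

{"op": "carry_out", "data": {"targets": [[[0.8, -0.4, 0, 0, 0, 0, 0], [0.8, -0.4, 0, 0, 0, 0, 0], [0.8, -0.4, 0, 0, 0, 0, 0], [0.8, -0.4, 0, 0, 0, 0, 0], [0.8, -0.4, 0, 0, 0, 0, 0], [0.8, -0.4, 0, 0, 0, 0, 0], [0.8, -0.4, 0, 0, 0, 0, 0], [0.8, -0.4, 0, 0, 0, 0, 0], [0.8, -0.4, 0, 0, 0, 0, 0], [0.8, -0.4, 0, 0, 0, 0, 0], [0.8, -0.4, 0, 0, 0, 0, 0], [0, 0, 0, 0, 0, 0, 0]]]}}

```text
time: 3.1
tcp_pos: [0.5074, -0.3021, 0.2501]
eef_rot: [-3.08, -0.617, -0.0]
contact_force: [-0.9, -0.7, 0.3]
finger_gap: -0.002
grip_force: 0.0
```

```bash
cat > d.py <<'E'
import sys
from h import *
s=bot.read_state(); t=np.array([float(a) for a in sys.argv[1:4]])
M=rot(s["eef_rot"]); print("t",round(float(s["time"]),2),"tcp",np.round(s["tcp_pos"],4),"rot",np.round(s["eef_rot"],3),"F",np.round(s["contact_force"],2),"gap",s["finger_gap"])
print("units",np.round(M.T@(t-s["tcp_pos"])/.04,2),"zdir",np.round(M[:,2],3))
E
python3 d.py .614 -.168 .2
```

```text
t 3.1 tcp [ 0.5074 -0.3021  0.2501] rot [-3.08  -0.617 -0.   ] F [-0.88 -0.68  0.3 ] gap -0.0015509803351626418
units [ 3.75 -2.07  1.25] zdir [ 0.  0. -1.]
```

{"op": "carry_out", "data": {"targets": [[[0.75, -0.42, 0.25, 0, 0, 0, 0], [0.75, -0.42, 0.25, 0, 0, 0, 0], [0.75, -0.41, 0.25, 0, 0, 0, 0], [0.75, -0.41, 0.25, 0, 0, 0, 0], [0.75, -0.41, 0.25, 0, 0, 0, 0], [0, 0, 0, 0, 0, 0, 0], [0, 0, 0, 0, 0, 0, 0]]]}}

```text
time: 3.98
tcp_pos: [0.6129, -0.1709, 0.2002]
eef_rot: [3.081, 0.611, -0.001]
contact_force: [-0.2, 0.1, 0.2]
finger_gap: 0.004
grip_force: 0.0
```

```bash
python3 d.py .614 -.168 .124; python3 - <<'E'
from h import *
p=vision.grab_frame("wrist"); cv2.imwrite("pics/w1.png",p["frame"])
for n in("cap_tall_top","coil_top"): print(n,[(np.round(w(p,d["xyz"]),3).tolist(),round(d["conf"],2)) for d in nets.mark_of(p,n)[:2]])
E
```

```text
t 3.98 tcp [ 0.6129 -0.1709  0.2002] rot [ 3.081e+00  6.110e-01 -1.000e-03] F [-0.18  0.12  0.21] gap 0.003538582772461883
units [ 0.05 -0.06  1.9 ] zdir [-0.    -0.001 -1.   ]
cap_tall_top [([0.616, -0.165, 0.084], 0.86), ([0.711, -0.386, -0.0], 0.39)]
coil_top [([0.527, -0.141, 0.04], 0.6)]
```

View pics/w1.png

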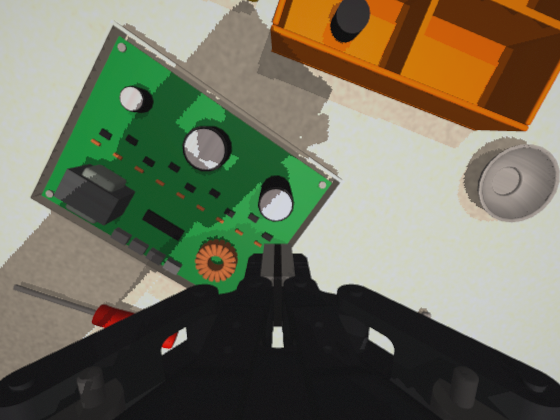

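The wrist view shows the tall can's top at (276,198), straight ahead of the shut fingertips, and the coil at (216,262). I'll lower the tool and dwell.

{"op": "carry_out", "data": {"targets": [[[0.04, -0.03, 0.4, 0, 0, 0, 0], [0.04, -0.03, 0.4, 0, 0, 0, 0], [0, 0, 0.4, 0, 0, 0, 0], [0, 0, 0.4, 0, 0, 0, 0], [0, 0, 0.3, 0, 0, 0, 0], [0, 0, 0, 0, 0, 0, 0], [0, 0, 0, 0, 0, 0, 0], [0, 0, 0, 0, 0, 0, 0], [0, 0, 0, 0, 0, 0, 0], [0, 0, 0, 0, 0, 0, 0], [0, 0, 0, 0, 0, 0, 0], [0, 0, 0, 0, 0, 0, 0]]]}}

```text
time: 5.62
tcp_pos: [0.6153, -0.1664, 0.124]
eef_rot: [-3.081, -0.612, 0.0]
contact_force: [0.0, 0.1, 0.3]
finger_gap: 0.003
grip_force: 0.0
```

{"op": "carry_out", "data": {"targets": [[[0, 0, 0, 0, 0, 0, 0], [0, 0, 0, 0, 0, 0, 0], [0, 0, 0, 0, 0, 0, 0], [0, 0, 0, 0, 0, 0, 0], [0, 0, 0, 0, 0, 0, 0], [0, 0, 0, 0, 0, 0, 0], [0, 0, 0, 0, 0, 0, 0], [0, 0, 0, 0, 0, 0, 0], [0, 0, 0, 0, 0, 0, 0], [0, 0, 0, 0, 0, 0, 0], [0, 0, 0, 0, 0, 0, 0], [0, 0, 0, 0, 0, 0, 0]]]}}

```text
time: 7.12
tcp_pos: [0.6153, -0.1664, 0.124]
eef_rot: [-3.081, -0.611, 0.0]
contact_force: [-0.4, 0.3, 0.7]
finger_gap: 0.001
grip_force: 0.0
```

```bash
python3 d.py .539 .259 .2
```

```text
t 7.12 tcp [ 0.6153 -0.1664  0.124 ] rot [-3.081 -0.611  0.   ] F [-0.36  0.29  0.67] gap 0.0006461979582781238
units [  2.3  -10.56  -1.9 ] zdir [-0.  0. -1.]
```

{"op": "carry_out", "data": {"targets": [[[0, 0, -0.65, 0, 0, 0, 0], [0, 0, -0.65, 0, 0, 0, 0], [0, 0, -0.6, 0, 0, 0, 0], [0.2, -0.9, 0, 0, 0, 0, 0], [0.2, -0.9, 0, 0, 0, 0, 0], [0.2, -0.9, 0, 0, 0, 0, 0], [0.2, -0.9, 0, 0, 0, 0, 0], [0.2, -0.9, 0, 0, 0, 0, 0], [0.2, -0.9, 0, 0, 0, 0, 0], [0.2, -0.9, 0, 0, 0, 0, 0], [0.2, -0.9, 0, 0, 0, 0, 0], [0.2, -0.9, 0, 0, 0, 0, 0]]]}}

```text
time: 8.62
tcp_pos: [0.5579, 0.1617, 0.2002]
eef_rot: [-3.081, -0.611, -0.001]
contact_force: [0.3, -0.1, 0.9]
finger_gap: -0.001
grip_force: 0.0
```

{"op": "carry_out", "data": {"targets": [[[0.2, -0.9, 0, 0, 0, 0, 0], [0.2, -0.9, 0, 0, 0, 0, 0], [0.1, -0.66, 0, 0, 0, 0, 0], [0, 0, 0, 0, 0, 0, 0], [0, 0, 0, 0, 0, 0, 0]]]}}

```text
time: 9.25
tcp_pos: [0.5391, 0.2587, 0.2]
eef_rot: [3.081, 0.611, -0.0]
contact_force: [-0.1, -1.2, 0.4]
finger_gap: -0.002
grip_force: 0.0
```

```bash
python3 d.py .539 .259 .09; python3 - <<'E'
from h import *
p=vision.grab_frame("wrist"); cv2.imwrite("pics/w2.png",p["frame"])
for n in("rec_top","erase_top"): print(n,[(np.round(w(p,d["xyz"]),3).tolist(),round(d["conf"],2)) for d in nets.mark_of(p,n)[:2]])
E
```

```text
t 9.25 tcp [0.5391 0.2587 0.2   ] rot [ 3.081  0.611 -0.   ] F [-0.08 -1.18  0.37] gap -0.002097436234992144
units [ 0.   -0.01  2.75] zdir [ 0. -0. -1.]
rec_top []
erase_top [([0.536, 0.324, 0.058], 0.71)]
```

View pics/w2.png

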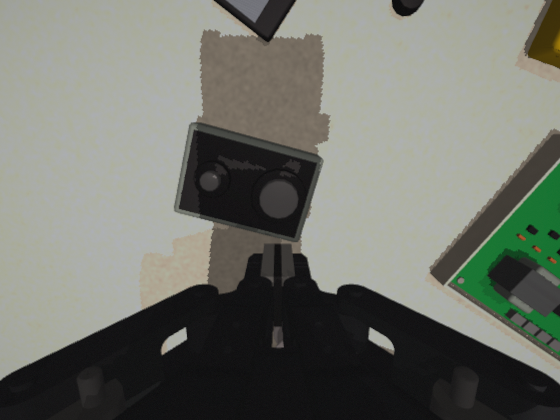

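The wrist view shows the big button at (278,197), in line with the fingers, and the small one clear at (209,180). I'll go down to just above the button, then press in small steps.

{"op": "carry_out", "data": {"targets": [[[0, 0, 0.5, 0, 0, 0, 0], [0, 0, 0.5, 0, 0, 0, 0], [0, 0, 0.5, 0, 0, 0, 0], [0, 0, 0.5, 0, 0, 0, 0], [0, 0, 0.5, 0, 0, 0, 0], [0, 0, 0.4, 0, 0, 0, 0], [0, 0, 0.1, 0, 0, 0, 0], [0, 0, 0, 0, 0, 0, 0]]]}}

```text
time: 10.4
tcp_pos: [0.5392, 0.2592, 0.08]
eef_rot: [-3.081, -0.612, -0.0]
contact_force: [-0.5, -0.0, 0.5]
finger_gap: -0.0
grip_force: 0.0
```

{"op": "carry_out", "data": {"targets": [[[0, 0, 0.05, 0, 0, 0, 0], [0, 0, 0.05, 0, 0, 0, 0], [0, 0, 0.03, 0, 0, 0, 0], [0, 0, 0.02, 0, 0, 0, 0], [0, 0, 0, 0, 0, 0, 0]]]}}

```text
time: 11.02
tcp_pos: [0.5394, 0.2592, 0.0744]
eef_rot: [-3.081, -0.611, -0.001]
contact_force: [0.1, 0.3, 2.0]
finger_gap: 0.003
grip_force: 0.8
```

{"op": "carry_out", "data": {"targets": [[[0, 0, 0.03, 0, 0, 0, 0], [0, 0, 0.03, 0, 0, 0, 0], [0, 0, 0, 0, 0, 0, 0]]]}}

```text
time: 11.4
tcp_pos: [0.5393, 0.2592, 0.0718]
eef_rot: [-3.081, -0.611, -0.001]
contact_force: [1.1, -0.7, 2.7]
finger_gap: 0.002
grip_force: 1.4
```

{"op": "carry_out", "data": {"targets": [[[0, 0, 0.02, 0, 0, 0, 0], [0, 0, 0.02, 0, 0, 0, 0], [0, 0, 0, 0, 0, 0, 0]]]}}

```text
time: 11.78
tcp_pos: [0.5393, 0.2592, 0.0702]
eef_rot: [-3.081, -0.611, -0.001]
contact_force: [1.4, -1.1, 3.7]
finger_gap: -0.0
grip_force: 1.8
```

{"op": "carry_out", "data": {"targets": [[[0, 0, 0.015, 0, 0, 0, 0], [0, 0, 0, 0, 0, 0, 0]]]}}

```text
time: 12.02
tcp_pos: [0.5394, 0.2592, 0.0698]
eef_rot: [-3.081, -0.612, -0.001]
contact_force: [-0.5, 0.7, 4.6]
finger_gap: -0.002
grip_force: 2.3
```

{"op": "carry_out", "data": {"targets": [[[0, 0, 0.015, 0, 0, 0, 0], [0, 0, 0, 0, 0, 0, 0]]]}}

```text
time: 12.28
tcp_pos: [0.5394, 0.2592, 0.0697]
eef_rot: [-3.081, -0.612, -0.001]
contact_force: [-0.9, -0.4, 8.0]
finger_gap: 0.001
grip_force: 3.8
```

The force jumped and the TCP stalled, so the button is on its stop. I'll let go slowly, then rise.

{"op": "carry_out", "data": {"targets": [[[0, 0, -0.1, 0, 0, 0, 0], [0, 0, -0.1, 0, 0, 0, 0], [0, 0, -0.2, 0, 0, 0, 0], [0, 0, -0.6, 0, 0, 0, 0], [0, 0, -0.6, 0, 0, 0, 0], [0, 0, -0.6, 0, 0, 0, 0], [0, 0, -0.6, 0, 0, 0, 0], [0, 0, -0.4, 0, 0, 0, 0], [0, 0, 0, 0, 0, 0, 0]]]}}

```text
time: 13.4
tcp_pos: [0.5396, 0.2593, 0.1981]
eef_rot: [-3.081, -0.611, -0.003]
contact_force: [0.0, 0.4, -0.3]
finger_gap: 0.003
grip_force: 0.0
```

```bash
python3 d.py .526 -.139 .2; python3 - <<'E'
from h import *
p=vision.grab_frame("top"); K=np.array(p["mtx"]); z=p["range_z"]
q=rot(p["orientation"]).T@(np.array([.526,-.139,.04])-p["xyz"]); print(K@q/q[2])
for n in("coil_top",): print(n,[(np.round(w(p,d["xyz"]),3).tolist(),round(d["conf"],2)) for d in nets.mark_of(p,n)[:2]])
E
```

```text
t 13.4 tcp [0.5396 0.2593 0.1981] rot [-3.081e+00 -6.110e-01 -3.000e-03] F [ 0.05  0.39 -0.31] gap 0.0029767548973718416
units [-4.12  9.07 -0.06] zdir [ 0.002  0.001 -1.   ]
[317.18651748 240.97975874   1.        ]
coil_top [([0.526, -0.136, 0.038], 0.75)]
```

{"op": "carry_out", "data": {"targets": [[[-0.37, 0.82, 0, 0, 0, 0, 0], [-0.37, 0.82, 0, 0, 0, 0, 0], [-0.37, 0.82, 0, 0, 0, 0, 0], [-0.37, 0.82, 0, 0, 0, 0, 0], [-0.37, 0.82, 0, 0, 0, 0, 0], [-0.37, 0.82, 0, 0, 0, 0, 0], [-0.37, 0.82, 0, 0, 0, 0, 0], [-0.37, 0.82, 0, 0, 0, 0, 0], [-0.37, 0.82, 0, 0, 0, 0, 0], [-0.37, 0.82, 0, 0, 0, 0, 0], [-0.37, 0.82, 0, 0, 0, 0, 0], [0, 0, 0, 0, 0, 0, 0]]]}}

```text
time: 15.0
tcp_pos: [0.5255, -0.1381, 0.1952]
eef_rot: [-3.081, -0.606, 0.004]
contact_force: [-0.2, 0.3, -0.5]
finger_gap: -0.003
grip_force: 0.0
```

```bash
python3 d.py .526 -.139 .082; python3 - <<'E'
from h import *
p=vision.grab_frame("wrist")
for n in("coil_top","cap_tall_top"): print(n,[(np.round(w(p,d["xyz"]),3).tolist(),round(d["conf"],2)) for d in nets.mark_of(p,n)[:2]])
E
```

```text
t 15.0 tcp [ 0.5255 -0.1381  0.1952] rot [-3.081 -0.606  0.004] F [-0.21  0.26 -0.51] gap -0.0030572656601149067
units [0.01 0.03 2.83] zdir [-0.003  0.001 -1.   ]
coil_top [([0.525, -0.139, 0.041], 0.66)]
cap_tall_top [([0.614, -0.167, 0.085], 0.78)]
```

{"op": "carry_out", "data": {"targets": [[[0, 0.03, 0.5, 0, 0, 0, 0], [0, 0, 0.5, 0, 0, 0, 0], [0, 0, 0.5, 0, 0, 0, 0], [0, 0, 0.5, 0, 0, 0, 0], [0, 0, 0.5, 0, 0, 0, 0], [0, 0, 0.3, 0, 0, 0, 0], [0, 0, 0, 0, 0, 0, 0], [0, 0, 0, 0, 0, 0, 0], [0, 0, 0, 0, 0, 0, 0], [0, 0, 0, 0, 0, 0, 0], [0, 0, 0, 0, 0, 0, 0], [0, 0, 0, 0, 0, 0, 0]]]}}

```text
time: 16.65
tcp_pos: [0.5269, -0.1377, 0.0849]
eef_rot: [3.081, 0.611, 0.0]
contact_force: [0.1, -0.4, -0.1]
finger_gap: -0.0
grip_force: 0.0
```

{"op": "carry_out", "data": {"targets": [[[0, 0, 0, 0, 0, 0, 0], [0, 0, 0, 0, 0, 0, 0], [0, 0, 0, 0, 0, 0, 0], [0, 0, 0, 0, 0, 0, 0], [0, 0, 0, 0, 0, 0, 0], [0, 0, 0, 0, 0, 0, 0], [0, 0, 0, 0, 0, 0, 0], [0, 0, 0, 0, 0, 0, 0], [0, 0, 0, 0, 0, 0, 0], [0, 0, 0, 0, 0, 0, 0], [0, 0, 0, 0, 0, 0, 0], [0, 0, 0, 0, 0, 0, 0]]]}}

```text
time: 18.15
tcp_pos: [0.5268, -0.1376, 0.0848]
eef_rot: [3.081, 0.612, -0.0]
contact_force: [-0.7, 0.1, -0.4]
finger_gap: 0.002
grip_force: 0.0
```

TCP is within 3 mm of the coil centre, about 45 mm above its face, and has dwelt for more than 2 s.

```bash
python3 -c "
from bench import bot
print(bot.job_done())"
```

```text
the job is handed in; nothing more can be done
None
```

The job is handed in with no verdict returned: I pointed at the tall capacitor for about 2 s, pressed the bigger button to its stop (8 N at the end, above the advised 5–6 N) and released it, then pointed at the coil for about 2 s, where the tool still is.

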